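# Put the nutrunner's sockets back in the socket tray by size

## Robot

A 6-joint arm with a two-finger parallel gripper is mounted at the origin on the work surface. World frame = base frame: x ahead of the robot, y to its left, z up, the work surface at z = 0. Lengths are in m, angles in degrees, forces in N, time in s.
With the tool pointing down it reaches from about 0.35 to 0.875 m from the base axis. Payload 4.2 kg.
Tool frame: the origin (TCP) lies at the very end of the fingers, on their centre line; the grasp point (between the pads) lies 19 mm behind it (r.grip_point_offset is the distance from the TCP to the grasp point, in m); z points along the fingers, y is the line along which they close (so a half turn about z gives the same grasp; the last joint's range is limited). The gripper opens to 87 mm and grips with 3 to 60 N. Pads are 19 mm wide; open, the fingers measure 117 mm over their backs; the gripper's body (75 mm by 190 mm) begins 51 mm behind the grasp point.
Start: joints at [-57.662, 22.042, 0.453, 0, -68.411, -14.817], TCP at [0.188, -0.596, 0.223] pointing down, gripper open.
Joint ranges: [-179.83, 179.83], [-69.29, 118.12], [-61.27, 80.66], [-181.25, 117.63], [-171.15, -9.14], [-177.46, 177.46]. Speed limits (degrees/s): [159.86, 159.86, 180, 180, 180, 180].

## Interface

Orientations are given as a 3x3 rotation matrix whose columns are the frame's x, y, z axes.
In Python, from station import r gives the robot as it stands.
- The arm moves only by the tool move_arm, never from a script. Its argument "series" is a list of rows, each a list of 3 entries, a list of its own where there are three numbers: the turn, a rotation vector about the tool's x, y, z as a fraction of full scale, then the shift along the tool's x, y, z as a fraction of full scale, then the opening, from 0 (shut) to 1 (fully open). A call has 1 to 12 rows; each row shifts and turns the commanded pose from where the row before left it, along the tool's axes as they then stand; what a row does not reach is not made up. Full scale, the value 1, is 0.5 m for a shift and 0.1 rad for a turn. A row lasts 1/10 s, in which the tool goes at most 50 mm and 8.59 degrees, less where a joint would pass 70% of its speed; a pose out of reach is approached as far as the arm can. A call with a number of a shift or a turn outside -1 to 1 is refused whole. A call with a gripper value outside its range is refused whole. The fingers move at their own pace and stop on an object; the grip force is fixed at half the most. Time passes only in rows, so rows that do not move let the fingers close. It gives the time, the measured TCP pose, the force, the opening and the grip force at its end, in the units of the state.
- r.sense(): the state, without advancing time (a new reading comes with each control period).
- r.capture(name): name is "scene" or "side" or "wrist"; returns a dict with "img" (384x512x3 uint8, red, green, blue), "fx", "fy", "cx", "cy" (pixels), "origin" and "orientation" of the camera in the world. Camera axes: x right, y up, looking along -z (the intrinsics and any distortion apply to the point x, -y, -z); pixel columns grow to the right and rows downward; lengths in m; the calibration is good to about 2 mm. The wrist camera is an equidistant fisheye: a pixel r from the principal point sees the ray r / f radians off the axis. A picture is of the moment at which its call begins. There is no depth.
- r.finish_job(): hands the job in; it is judged then, once.
Trained networks look in the newest picture that a camera, given by its name, has taken for a name from the list of things; names that differ only in an ending like _2 or _b are one class to them, and where a whole thing is asked for, a point or a joint stands for the part that bears it (a point fixed in the world has none). Each returns a list of dicts, best first, with "score" (0 to 1); they miss things now and then, are a little off and sometimes report something else, mostly with a low value. They report only what shows in the picture. A call takes as long as a camera call. They do not tell look-alikes from the thing itself.
- r.cut_out(target, camera): "pixels" (384x512 bool, what is visible of it) and "centre" ([column, row] in pixels, amid what is visible of it).
- r.pinpoint(target, camera): "centre" ([column, row] in pixels: a listed point, or the origin of a listed thing).
The state is a dict: "time_s": time; "joints": joint angles; "joint_velocities": joint speeds; "effort": joint torques, N m; "tcp_pos": TCP position; "ee_rot": TCP orientation; "wrist_force": force on the tool from outside, world axes, zero at the start; "moment": the same for the moment, N m; "gripper_width": opening from 0.0 (shut) to 1.0 (fully open); "gripper_force": force on a finger pad.
Only numpy, scipy, OpenCV 4.12 (cv2) and the standard library are available. Lean on these libraries where they do the work, as an engineer would, in place of code of your own. Each camera call takes 0.05 s, during which the arm holds its last target. There are 200 camera calls.

## Task

Put the four impact sockets from the bench mat back into the socket tray in order of size: the smallest in the place next to the grey connector box, then each larger one in the next place along, the largest at the far end. Stand each one upright in the middle of its place, open end up as it stands now, and let go of it.

Things in the scene. Friction and masses are not known exactly. Their poses are not given: they have to be found in the camera images.
- socket1_mid (a point): smallest of four impact sockets: an upright dark steel cylinder, 22 mm in diameter and 52 mm tall, with a hexagonal opening in its top; at the start it stands on the 3 mm thick grey-blue bench mat. Point: on its axis, half-way up (26 mm above its underside). z points up along its axis; its yaw means nothing.
- socket2_mid (a point): second smallest of four impact sockets: an upright dark steel cylinder, 30 mm in diameter and 60 mm tall, with a hexagonal opening in its top; at the start it stands on the 3 mm thick grey-blue bench mat. Point: on its axis, half-way up (30 mm above its underside). z points up along its axis; its yaw means nothing.
- socket3_mid (a point): second largest of four impact sockets: an upright dark steel cylinder, 38 mm in diameter and 68 mm tall, with a hexagonal opening in its top; at the start it stands on the 3 mm thick grey-blue bench mat. Point: on its axis, half-way up (34 mm above its underside). z points up along its axis; its yaw means nothing.
- socket4_mid (a point): largest of four impact sockets: an upright dark steel cylinder, 46 mm in diameter and 76 mm tall, with a hexagonal opening in its top; at the start it stands on the 3 mm thick grey-blue bench mat. Point: on its axis, half-way up (38 mm above its underside). z points up along its axis; its yaw means nothing.
- place_a_floor (a point): one of four identical places of the socket tray (the letters a to d say nothing about where it is in the row): a white plastic block 72 x 72 mm on the aluminium rail, with a round recess 62 mm in diameter and 4 mm deep in its top. The four stand in one straight row about 78 mm apart along the rail. Point: centre of the recess's floor, 25 mm above the bench; the block's top rim is 29 mm above the bench. x points along the row, z up.
- place_b_floor (a point): one of four identical places of the socket tray (the letters a to d say nothing about where it is in the row): a white plastic block 72 x 72 mm on the aluminium rail, with a round recess 62 mm in diameter and 4 mm deep in its top. The four stand in one straight row about 78 mm apart along the rail. Point: centre of the recess's floor, 25 mm above the bench; the block's top rim is 29 mm above the bench. x points along the row, z up.
- place_c_floor (a point): one of four identical places of the socket tray (the letters a to d say nothing about where it is in the row): a white plastic block 72 x 72 mm on the aluminium rail, with a round recess 62 mm in diameter and 4 mm deep in its top. The four stand in one straight row about 78 mm apart along the rail. Point: centre of the recess's floor, 25 mm above the bench; the block's top rim is 29 mm above the bench. x points along the row, z up.
- place_d_floor (a point): one of four identical places of the socket tray (the letters a to d say nothing about where it is in the row): a white plastic block 72 x 72 mm on the aluminium rail, with a round recess 62 mm in diameter and 4 mm deep in its top. The four stand in one straight row about 78 mm apart along the rail. Point: centre of the recess's floor, 25 mm above the bench; the block's top rim is 29 mm above the bench. x points along the row, z up.
- connector_mid (a point): the tray's connector box: grey box with a black top and a small green and a small white lamp, 56 mm along the rail, 64 mm across, 40 mm tall with the lamps, standing at one end of the rail in line with the four places (a low aluminium stop closes the other end). Point: the centre of the box, 40 mm above the bench; its top is 60 mm above the bench. The middle of the nearest place is about 75 mm from it. x points along the row, z up.
Things that resemble listed ones, but are neither listed nor needed, are in the scene too. What is shaped like the part that bears socket4_mid but purple or turquoise is not meant. What is shaped like the part that bears socket3_mid but turquoise is not meant.

How it is judged:
By the outcome, as a careful person would: the job done as asked, in the order asked, and still so for the second after the job is handed in, with the robot touching nothing.
It also fails if it takes over 104 s, if anything falls off the work surface, if the arm or the gripper's body presses on something with over 40 N, if the wrist force passes 120 N, or if a joint passes its speed limit or range.

## Working session

There is one attempt and no reset: what is moved stays moved. The work goes in short steps, Python scripts to look and compute and a tool call to move; the robot and the scene stay as the last step left them, time stands still between calls to the robot, and variables do not carry over. Pictures are saved under pics/ and viewed, at most 14 in all, crops included, and the job is handed in when it is done.

Besides the shell and the picture viewer there is one more tool, called in YAML: its name, and indented under it one key for each argument. move_arm: Moves the arm, as the interface text tells. Its arguments: {"type":"object","properties":{"series":{"type":"array"}},"required":["series"]}

```bash
ls; mkdir -p pics; cat > h.py <<'E'
import numpy as np, cv2
from station import r
def ray(c,u,v,fish=False):
    x=(u-c["cx"])/c["fx"]; y=(v-c["cy"])/c["fy"]
    if fish:
        t=np.hypot(x,y); s=np.sin(t)/t if t>1e-9 else 1.; d=np.array([x*s,-y*s,-np.cos(t)])
    else: d=np.array([x,-y,-1.])
    return np.array(c["orientation"])@d
def atz(c,u,v,z,fish=False):
    d=ray(c,u,v,fish); o=np.array(c["origin"]); return o+d*(z-o[2])/d[2]
def save(c,n): cv2.imwrite("pics/"+n,cv2.cvtColor(c["img"],cv2.COLOR_RGB2BGR))
E
python3 - <<'E'
from h import *
s=r.sense();print(s)
Z=dict(socket1_mid=.029,socket2_mid=.033,socket3_mid=.037,socket4_mid=.041,place_a_floor=.025,connector_mid=.04)
for cam in("scene","side"):
    c=r.capture(cam);save(c,cam+"0.png");print(cam,{k:(np.round(v,3).tolist()) for k,v in c.items() if k!="img"})
    for n,z in Z.items():
        for d in r.pinpoint(n,cam)[:6]: print(n,round(d["score"],2),np.round(d["centre"]),atz(c,*d["centre"],z).round(3)[:2])
E
```

```text
pics
{'time_s': 0.0, 'joints': array([-5.76622848e+01,  2.20905034e+01,  3.77884337e-01, -2.79987343e-02,
       -6.84115647e+01, -1.48164913e+01]), 'joint_velocities': array([-0.03143305, -0.08733986, -0.00636991, -0.10593838,  0.00542044,
       -0.03877148]), 'effort': array([-2.14196302e-04, -3.90666854e+01,  1.87398773e+01,  4.21966285e+00,
        1.09824733e-02, -1.86050761e-04]), 'tcp_pos': array([ 0.18798421, -0.59541094,  0.22145195]), 'ee_rot': array([[-9.53659715e-01, -3.00886270e-01, -7.75427064e-04],
       [-3.00887247e-01,  9.53657466e-01,  2.07429119e-03],
       [ 1.15366068e-04,  2.21148406e-03, -9.99997548e-01]]), 'wrist_force': array([-0.47712632, -0.2115428 , -0.31898408]), 'moment': array([-0.02391611, -0.0066818 , -0.0358226 ]), 'gripper_force': 0.0, 'gripper_width': 0.9995646231429534}
scene {'fx': 394.413, 'fy': 394.413, 'cx': 253.138, 'cy': 197.196, 'origin': [1.216, 0.035, 0.464], 'orientation': [[-0.074, -0.496, 0.865], [0.997, -0.057, 0.052], [0.023, 0.866, 0.499]]}
socket1_mid 0.6 [119. 232.] [ 0.622 -0.254]
socket2_mid 0.92 [126. 195.] [ 0.491 -0.288]

[... 294 characters left out ...]
] [0.586 0.193]
place_a_floor 0.49 [357. 284.] [0.719 0.177]
connector_mid 0.97 [355. 286.] [0.74  0.169]
side {'fx': 385.126, 'fy': 385.126, 'cx': 255.694, 'cy': 193.202, 'origin': [-0.052, -0.562, 0.519], 'orientation': [[0.708, 0.326, -0.627], [-0.706, 0.356, -0.612], [0.023, 0.875, 0.483]]}
socket1_mid 0.79 [368. 238.] [ 0.624 -0.253]
socket2_mid 0.69 [347. 273.] [ 0.485 -0.289]
socket3_mid 0.66 [280. 245.] [ 0.451 -0.145]
socket3_mid 0.56 [231. 279.] [ 0.31  -0.152]
socket4_mid 0.92 [276. 200.] [ 0.58  -0.015]
socket4_mid 0.74 [336. 190.] [ 0.736 -0.086]
socket4_mid 0.62 [316. 215.] [ 0.599 -0.126]
place_a_floor 0.57 [221. 179.] [0.576 0.191]
connector_mid 0.81 [266. 159.] [0.75  0.179]
```

```bash
python3 - <<'E'
import cv2,numpy as np
a=cv2.imread("pics/scene0.png");cv2.imwrite("pics/scene0b.png",cv2.resize(a[110:384,80:440],None,fx=2.18,fy=2.18,interpolation=cv2.INTER_CUBIC))
a=cv2.imread("pics/side0.png");cv2.imwrite("pics/side0b.png",cv2.resize(a[100:350,80:430],None,fx=2.2,fy=2.2,interpolation=cv2.INTER_CUBIC))
E
```

```text
(no output)
```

View pics/scene0b.png

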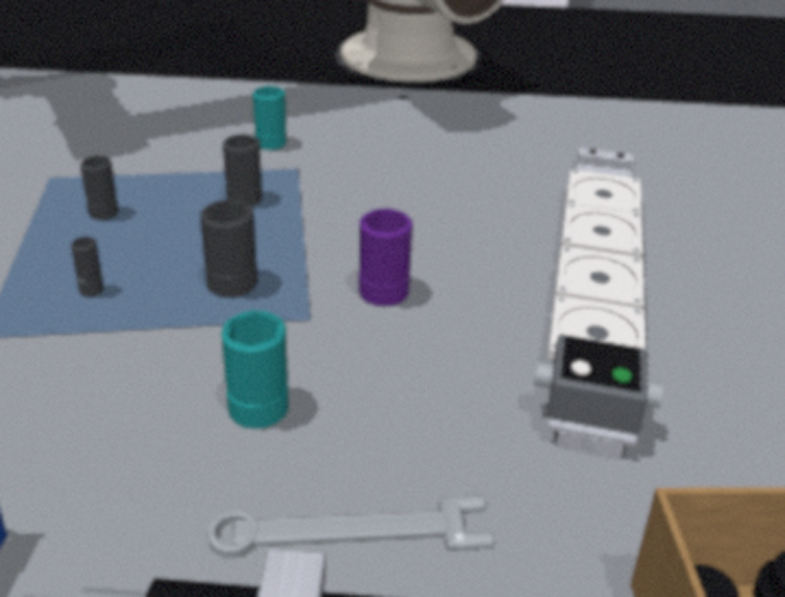

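View pics/side0b.png

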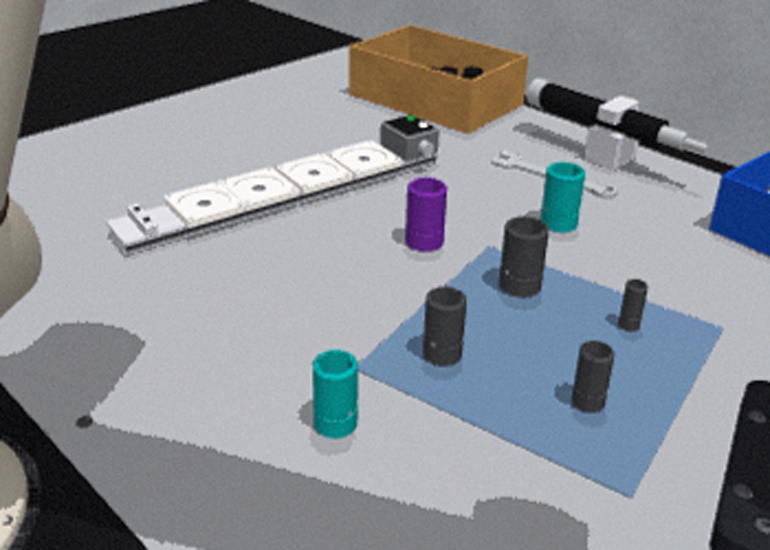

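The scene picture shows the four dark sockets on the mat. S1 is at scene pixel (120,232), S2 at (126,196), S3 at (191,187) and S4 at (185,224). The look-alikes are purple at (256,228), turquoise at (198,279) and small turquoise at (204,164). The row of places has its connector at (355,286), so the smallest socket goes in the block at about (354,262). Next I'll refine the places and sockets using both cameras.

```bash
cat > m.py <<'E'
from h import *
def tri(c1,p1,c2,p2):
    A=np.zeros((3,3));b=np.zeros(3)
    for c,p in((c1,p1),(c2,p2)):
        d=ray(c,*p);d/=np.linalg.norm(d);P=np.eye(3)-np.outer(d,d);A+=P;b+=P@np.array(c["origin"])
    return np.linalg.solve(A,b)
E
python3 - <<'E'
from m import *
A=r.capture("scene");B=r.capture("side")
def dot(c,u,v):
    g=cv2.cvtColor(c["img"],cv2.COLOR_RGB2GRAY).astype(float);u0,v0=round(u),round(v)
    w=g[v0-3:v0+4,u0-6:u0+7];m=np.clip(np.percentile(w,60)-15-w,0,None);yy,xx=np.mgrid[v0-3:v0+4,u0-6:u0+7]
    return (m*xx).sum()/m.sum(),(m*yy).sum()/m.sum()
sa=[(353.9,262.3),(354.8,237.1),(355.7,215.5),(356.6,198.5)];sb=[(245.5,171.8),(223.2,178.6),(197.7,185),(172.7,192.3)]
for p,q in zip(sa,sb):
    p,q=dot(A,*p),dot(B,*q);print(np.round(p,1),np.round(q,1),tri(A,p,B,q).round(4),atz(A,*p,.025).round(4),atz(B,*q,.025).round(4))
# sockets: dark mask + fitted edges of projected cylinder by pixel overlap
from scipy.optimize import minimize
S=dict(s1=(.622,-.253,.011,.052),s2=(.488,-.288,.015,.06),s3=(.444,-.15,.019,.068),s4=(.600,-.13,.023,.076))
def proj(c,P):
    q=(P-np.array(c["origin"]))@np.array(c["orientation"]);return np.c_[c["cx"]+c["fx"]*q[:,0]/-q[:,2],c["cy"]-c["fy"]*q[:,1]/-q[:,2]]
t=np.linspace(0,2*np.pi,40)
for n,(x,y,R,h) in S.items():
    out=[]
    for c,cam in((A,"scene"),(B,"side")):
        ds=r.cut_out("socket%s_mid"%n[1],cam)
        def hull(x,y):
            P=np.r_[np.c_[x+R*np.cos(t),y+R*np.sin(t),0*t+.003],np.c_[x+R*np.cos(t),y+R*np.sin(t),0*t+.003+h]]
            m=np.zeros((384,512),np.uint8);k=cv2.convexHull((proj(c,P)*16).astype(np.float32)).round().astype(np.int32)
            cv2.fillConvexPoly(m,k,255,cv2.LINE_AA,4);return m/255.
        h0=hull(x,y);d=max(ds,key=lambda d:(d["pixels"]*h0).sum())["pixels"].astype(float)
        f=lambda p:((hull(x+p[0]/100,y+p[1]/100)-d)**2).sum()
        o=minimize(f,[0,0],method="Nelder-Mead",options=dict(initial_simplex=[[0,0],[1,0],[0,1]]))
        out+=[np.round([x+o.x[0]/100,y+o.x[1]/100],4),round(o.fun/d.sum(),2)]
    print(n,out)
E
```

```text
[353.5 262.4] [245.  171.6] [0.661  0.1806 0.0237] [0.6627 0.1802 0.025 ] [0.6591 0.1787 0.025 ]
[354.8 236.8] [222.3 178. ] [0.5837 0.1939 0.0241] [0.5844 0.1939 0.025 ] [0.5822 0.1917 0.025 ]
[355.7 215.3] [197.3 184.9] [0.505  0.2075 0.0241] [0.5058 0.2076 0.025 ] [0.5038 0.2054 0.025 ]
[356.5 198.4] [172.4 191.8] [0.4326 0.2202 0.0241] [0.4335 0.2202 0.025 ] [0.4315 0.2181 0.025 ]
s1 [array([ 0.6229, -0.2512]), np.float64(0.18), array([ 0.6194, -0.2521]), np.float64(0.22)]
s2 [array([ 0.4938, -0.2862]), np.float64(0.19), array([ 0.4942, -0.2869]), np.float64(0.13)]
s3 [array([ 0.4466, -0.1518]), np.float64(0.15), array([ 0.4483, -0.1517]), np.float64(0.09)]
s4 [array([ 0.5952, -0.1325]), np.float64(0.12), array([ 0.741 , -0.0813]), np.float64(0.18)]
```

move_arm:
  series:
    - [[0,0,0.957],[0,0,0],1]
    - [[0,0,0.957],[0,0,0],1]
    - [[0,0,0.957],[0,0,0],1]
    - [[0,0,0.957],[0,0,0],1]
    - [[0,0,0.957],[0,0,0],1]
    - [[0,0,0],[-0.06,0.068,0],1]
    - [[0,0,0],[-0.06,0.068,0],1]
    - [[0,0,0],[-0.06,0.068,0],1]
    - [[0,0,0],[-0.06,0.068,0],1]
    - [[0,0,0],[-0.06,0.068,0],1]
    - [[0,0,0],[-0.06,0.068,0],1]
    - [[0,0,0],[-0.06,0.068,0],1]

```text
time_s: 2.4
tcp_pos: [0.4373, -0.3963, 0.2229]
ee_rot: [[-0.985, 0.172, 0.0], [0.172, 0.985, -0.0], [-0.001, -0.0, -1.0]]
wrist_force: [0.5, -1.1, -1.4]
gripper_width: 0.997
gripper_force: 0.0
```

move_arm:
  series:
    - [[0,0,0],[-0.06,0.068,0],1]
    - [[0,0,0],[-0.06,0.068,0],1]
    - [[0,0,0],[-0.06,0.068,0],1]
    - [[0,0,0],[-0.04,0.05,0],1]
    - [[0,0,0],[0,0,0],1]
    - [[0,0,0],[0,0,0],1]
    - [[0,0,0],[0,0,0],1]

```text
time_s: 3.1
tcp_pos: [0.5655, -0.2919, 0.2226]
ee_rot: [[-0.985, 0.173, -0.0], [0.173, 0.985, -0.0], [0.0, -0.0, -1.0]]
wrist_force: [-0.1, -0.1, 0.3]
gripper_width: 0.998
gripper_force: 0.0
```

```bash
cat > go.py <<'E'
from m import *
import sys
# local shift (fraction of full scale) from the measured pose to world x y z
def go(p):
    s=r.sense();R=s["ee_rot"];d=R.T@(np.array(p)-s["tcp_pos"]);print("t",round(s["time_s"],2),"tcp",s["tcp_pos"].round(4),"y-axis deg",round(np.degrees(np.arctan2(R[1,1],R[0,1])),2),"tilt",R[:2,2].round(4),"w",round(s["gripper_width"],3),"F",round(s["gripper_force"],1),"shift/0.5",(d/.5).round(4),"mm",round(np.linalg.norm(d)*1e3))
if __name__=="__main__": go([float(a) for a in sys.argv[1:]])
E
python3 go.py .6212 -.2516 .017; python3 - <<'E'
from h import *
c=r.capture("wrist");save(c,"w1.png")
print(c["fx"],c["cx"],c["cy"],np.array(c["origin"]).round(3),np.array(c["orientation"]).round(3))
for d in r.pinpoint("socket1_mid","wrist"): print(round(d["score"],2),d["centre"],atz(c,*d["centre"],.029,True).round(4))
E
```

```text
t 3.1 tcp [ 0.5655 -0.2919  0.2226] y-axis deg 80.06 tilt [-0.0004 -0.    ] w 0.998 F 0.0 shift/0.5 [-0.096   0.0988  0.4111] mm 217
297.3186396354542 258.45539153048816 193.15139872737004 [ 0.499 -0.28   0.385] [[ 0.174 -0.954 -0.245]
 [ 0.985  0.168  0.043]
 [-0.    -0.249  0.968]]
0.81 [297.5, 214.4] [ 0.6255 -0.2516  0.029 ]
```

View pics/w1.png

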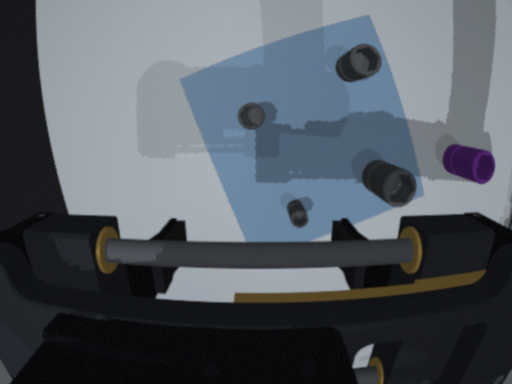

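The wrist picture shows S1 at (297,214). It also shows S2 at (252,115), S3 at (360,62), S4 at (390,184) and the purple one at (470,163). The positions agree with the earlier fits.

move_arm:
  series:
    - [[0,0,0],[-0.05,0.05,0],1]
    - [[0,0,0],[-0.05,0.049,0],1]
    - [[0,0,0],[0,0,0.08],1]
    - [[0,0,0],[0,0,0.08],1]
    - [[0,0,0],[0,0,0.08],1]
    - [[0,0,0],[0,0,0.08],1]
    - [[0,0,0],[0,0,0.06],1]
    - [[0,0,0],[0,0,0.032],1]
    - [[0,0,0],[0,0,0],1]
    - [[0,0,0],[0,0,0],1]
    - [[0,0,0],[0,0,0],1]

```text
time_s: 4.3
tcp_pos: [0.6249, -0.252, 0.0185]
ee_rot: [[-0.985, 0.172, 0.003], [0.172, 0.985, -0.001], [-0.003, -0.0, -1.0]]
wrist_force: [0.6, 0.4, 0.1]
gripper_width: 1.001
gripper_force: 0.0
```

```bash
python3 go.py .623 -.2516 .016; python3 - <<'E'
from h import *
c=r.capture("wrist");save(c,"w2.png")
E
```

```text
t 4.3 tcp [ 0.6249 -0.252   0.0185] y-axis deg 80.09 tilt [ 0.0032 -0.0009] w 1.001 F 0.0 shift/0.5 [0.0039 0.0001 0.005 ] mm 3
```

View pics/w2.png

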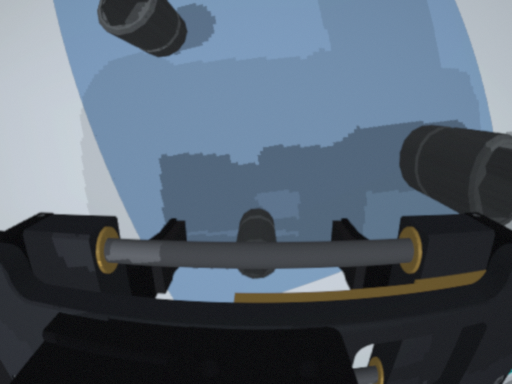

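S1 at (257,243) stands centred between the fingers. Now I'll close and lift.

move_arm:
  series:
    - [[0,0,0],[0,0,0.004],0]
    - [[0,0,0],[0,0,0],0]
    - [[0,0,0],[0,0,0],0]
    - [[0,0,0],[0,0,0],0]
    - [[0,0,0],[0,0,0],0]
    - [[0,0,0],[0,0,0],0]
    - [[0,0,0],[0,0,0],0]
    - [[0,0,0],[0,0,0],0]

```text
time_s: 5.15
tcp_pos: [0.6239, -0.2512, 0.0145]
ee_rot: [[-0.985, 0.172, -0.0], [0.172, 0.985, -0.0], [0.0, -0.0, -1.0]]
wrist_force: [-0.4, 0.2, 0.3]
gripper_width: 0.357
gripper_force: 0.0
```

```bash
python3 go.py .6608 .1806 .13
```

```text
t 5.15 tcp [ 0.6239 -0.2512  0.0145] y-axis deg 80.11 tilt [-0.0001 -0.    ] w 0.357 F 0.0 shift/0.5 [ 0.0757  0.8634 -0.231 ] mm 449
```

move_arm:
  series:
    - [[0,0,0],[0,0,0],0]
    - [[0,0,0],[0,0,0],0]
    - [[0,0,0],[0,0,0],0]
    - [[0,0,0],[0,0,0],0]

```text
time_s: 5.55
tcp_pos: [0.6239, -0.2513, 0.0146]
ee_rot: [[-0.985, 0.172, 0.0], [0.172, 0.985, -0.0], [-0.0, -0.0, -1.0]]
wrist_force: [-0.1, -0.9, -0.2]
gripper_width: 0.242
gripper_force: 30.0
```

```bash
python3 go.py .6608 .1806 .15
```

```text
t 5.55 tcp [ 0.6239 -0.2513  0.0146] y-axis deg 80.1 tilt [ 0.0001 -0.0001] w 0.242 F 30.0 shift/0.5 [ 0.0758  0.8636 -0.2709] mm 454
```

move_arm:
  series:
    - [[0,0,0],[0,0,-0.04],0]
    - [[0,0,0],[0,0,-0.08],0]
    - [[0,0,0],[0,0,-0.08],0]
    - [[0,0,0],[0,0,-0.07],0]
    - [[0,0,0],[0.004,0.04,0],0]
    - [[0,0,0],[0.007,0.08,0],0]
    - [[0,0,0],[0.007,0.08,0],0]
    - [[0,0,0],[0.007,0.08,0],0]
    - [[0,0,0],[0.007,0.08,0],0]
    - [[0,0,0],[0.007,0.08,0],0]
    - [[0,0,0],[0.007,0.08,0],0]
    - [[0,0,0],[0.007,0.08,0],0]

```text
time_s: 6.75
tcp_pos: [0.649, 0.0506, 0.1494]
ee_rot: [[-0.985, 0.172, -0.001], [0.172, 0.985, 0.0], [0.001, 0.0, -1.0]]
wrist_force: [0.9, -0.2, 0.2]
gripper_width: 0.246
gripper_force: 30.0
```

move_arm:
  series:
    - [[0,0,0],[0.007,0.08,0],0]
    - [[0,0,0],[0.007,0.08,0],0]
    - [[0,0,0],[0.007,0.07,0],0]
    - [[0,0,0],[0.005,0.033,0],0]
    - [[0,0,0],[0,0,0],0]
    - [[0,0,0],[0,0,0],0]
    - [[0,0,0],[0,0,0],0]

```text
time_s: 7.45
tcp_pos: [0.659, 0.1792, 0.1495]
ee_rot: [[-0.985, 0.173, -0.001], [0.173, 0.985, -0.0], [0.001, -0.0, -1.0]]
wrist_force: [-0.2, -0.9, -0.8]
gripper_width: 0.246
gripper_force: 30.0
```

```bash
python3 go.py .6608 .1806 .037; python3 - <<'E'
from h import *
c=r.capture("wrist");save(c,"w3.png")
for n,z in (("place_a_floor",.025),("connector_mid",.04),("socket1_mid",r.sense()["tcp_pos"][2]+.015)):
  for d in r.pinpoint(n,"wrist"): print(n,round(d["score"],2),np.round(d["centre"],1),atz(c,*d["centre"],z,True).round(4))
E
```

```text
t 7.45 tcp [0.659  0.1792 0.1495] y-axis deg 80.02 tilt [-0.0006 -0.0004] w 0.246 F 30.0 shift/0.5 [-0.0033  0.0034  0.2249] mm 112
place_a_floor 0.88 [260.6 111.5] [0.5866 0.1946 0.025 ]
socket1_mid 0.84 [258.  243.6] [0.6578 0.1798 0.1646]
socket1_mid 0.48 [258.1  33.4] [0.55   0.1989 0.1646]
```

View pics/w3.png

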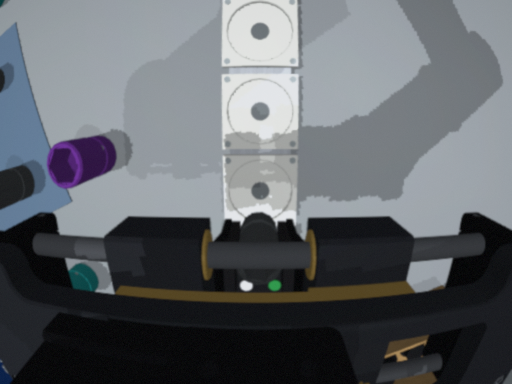

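Held S1 is at (258,243). The place hubs show at (260,190) (nearest the connector), (260,111) and (260,31). I'll measure the hubs from here as well.

```bash
python3 - <<'E'
from h import *
c=r.capture("wrist");g=cv2.cvtColor(c["img"],cv2.COLOR_RGB2GRAY)
for u,v in((260,190),(260,111),(260,31)):
    w=(g[v-14:v+15,u-16:u+17]<170).astype(np.uint8);n,l,st,ce=cv2.connectedComponentsWithStats(w);k=l[14,16]
    p=ce[k]+[u-16,v-14];print(p.round(1),st[k],atz(c,*p,.025,True).round(4))
E
```

```text
[258.2 185.3] [  0   0  33  24 513] [0.6579 0.1801 0.025 ]
[259.3 110.6] [  7   5  18  18 256] [0.5859 0.1939 0.025 ]
[259.2  30.4] [  7   6  18  16 235] [0.5071 0.2078 0.025 ]
```

move_arm:
  series:
    - [[0,0,0],[-0.006,0.002,0.03],0]
    - [[0,0,0],[0,0,0.06],0]
    - [[0,0,0],[0,0,0.05],0]
    - [[0,0,0],[0,0,0.04],0]
    - [[0,0,0],[0,0,0.025],0]
    - [[0,0,0],[0,0,0.015],0]
    - [[0,0,0],[0,0,0],0]
    - [[0,0,0],[0,0,0],0]
    - [[0,0,0],[0,0,0],0]

```text
time_s: 8.6
tcp_pos: [0.6631, 0.1815, 0.0409]
ee_rot: [[-0.985, 0.172, 0.002], [0.172, 0.985, 0.001], [-0.002, 0.001, -1.0]]
wrist_force: [-0.2, 0.2, -0.6]
gripper_width: 0.244
gripper_force: 30.0
```

```bash
python3 go.py .662 .180 .0366
```

```text
t 8.6 tcp [0.6631 0.1815 0.0409] y-axis deg 80.12 tilt [0.0023 0.001 ] w 0.244 F 30.0 shift/0.5 [ 0.0017 -0.0033  0.0086] mm 5
```

move_arm:
  series:
    - [[0,0,0],[0.001,-0.003,0.004],0]
    - [[0,0,0],[0,0,0.002],0]
    - [[0,0,0],[0,0,0],0]
    - [[0,0,0],[0,0,0],0]

```text
time_s: 9.0
tcp_pos: [0.6616, 0.1797, 0.0367]
ee_rot: [[-0.985, 0.172, 0.0], [0.172, 0.985, 0.0], [-0.0, 0.0, -1.0]]
wrist_force: [1.0, -0.1, -0.5]
gripper_width: 0.241
gripper_force: 30.0
```

move_arm:
  series:
    - [[0,0,0],[0,0,0],1]
    - [[0,0,0],[0,0,0],1]
    - [[0,0,0],[0,0,0],1]
    - [[0,0,0],[0,0,0],1]
    - [[0,0,0],[0,0,0],1]
    - [[0,0,0],[0,0,-0.03],1]
    - [[0,0,0],[0,0,-0.08],1]
    - [[0,0,0],[0,0,-0.08],1]
    - [[0,0,0],[0,0,-0.04],1]

```text
time_s: 9.9
tcp_pos: [0.6636, 0.1803, 0.1576]
ee_rot: [[-0.985, 0.171, 0.008], [0.171, 0.985, 0.002], [-0.007, 0.004, -1.0]]
wrist_force: [0.6, 0.9, -0.0]
gripper_width: 0.958
gripper_force: 0.0
```

```bash
python3 go.py .495 -.2867 .15
```

```text
t 9.9 tcp [0.6636 0.1803 0.1576] y-axis deg 80.15 tilt [0.0076 0.0023] w 0.958 F 0.0 shift/0.5 [ 0.1724 -0.9779  0.0104] mm 497
```

move_arm:
  series:
    - [[0,0,0],[0.008,-0.05,0],1]
    - [[0,0,0],[0.015,-0.085,0],1]
    - [[0,0,0],[0.015,-0.085,0],1]
    - [[0,0,0],[0.015,-0.085,0],1]
    - [[0,0,0],[0.015,-0.085,0],1]
    - [[0,0,0],[0.015,-0.085,0],1]
    - [[0,0,0],[0.015,-0.085,0],1]
    - [[0,0,0],[0.015,-0.085,0],1]
    - [[0,0,0],[0.015,-0.085,0],1]
    - [[0,0,0],[0.015,-0.085,0],1]
    - [[0,0,0],[0.015,-0.085,0],1]
    - [[0,0,0],[0.014,-0.075,0],1]

```text
time_s: 11.1
tcp_pos: [0.4924, -0.2877, 0.1531]
ee_rot: [[-0.985, 0.172, 0.002], [0.172, 0.985, -0.001], [-0.002, -0.001, -1.0]]
wrist_force: [0.9, -0.4, 0.6]
gripper_width: 1.003
gripper_force: 0.0
```

move_arm:
  series:
    - [[0,0,0],[0,0,0],1]
    - [[0,0,0],[0,0,0],1]
    - [[0,0,0],[0,0,0],1]

```text
time_s: 11.4
tcp_pos: [0.4934, -0.2853, 0.1523]
ee_rot: [[-0.985, 0.171, 0.001], [0.171, 0.985, -0.0], [-0.001, -0.0, -1.0]]
wrist_force: [0.0, -0.2, -0.1]
gripper_width: 1.0
gripper_force: 0.0
```

```bash
cat > w.py <<'E'
from h import *
import sys
n,z=sys.argv[1],float(sys.argv[2])
c=r.capture("wrist")
for d in r.pinpoint(n,"wrist")[:3]: print(n,round(d["score"],2),np.round(d["centre"],1),atz(c,*d["centre"],z,True).round(4))
E
python3 go.py .495 -.2867 .0185; python3 w.py socket2_mid .033
```

```text
t 11.4 tcp [ 0.4934 -0.2853  0.1523] y-axis deg 80.14 tilt [ 0.0011 -0.0002] w 1.0 F 0.0 shift/0.5 [-0.0033 -0.0023  0.2675] mm 134
socket2_mid 0.64 [256.2 189.6] [ 0.4949 -0.2872  0.033 ]
```

Aligned. TCP height goes to 18.5 mm, then close.

move_arm:
  series:
    - [[0,0,0],[-0.003,-0.003,0.05],1]
    - [[0,0,0],[0,0,0.08],1]
    - [[0,0,0],[0,0,0.07],1]
    - [[0,0,0],[0,0,0.045],1]
    - [[0,0,0],[0,0,0.022],1]
    - [[0,0,0],[0,0,0],0.6]
    - [[0,0,0],[0,0,0],0.3]
    - [[0,0,0],[0,0,0],0]
    - [[0,0,0],[0,0,0],0]
    - [[0,0,0],[0,0,0],0]
    - [[0,0,0],[0,0,0],0]
    - [[0,0,0],[0,0,0],0]

```text
time_s: 12.7
tcp_pos: [0.4943, -0.2876, 0.0183]
ee_rot: [[-0.985, 0.172, 0.0], [0.172, 0.985, -0.0], [-0.0, -0.0, -1.0]]
wrist_force: [0.1, 0.5, 0.1]
gripper_width: 0.449
gripper_force: 0.0
```

move_arm:
  series:
    - [[0,0,0],[0,0,0],0]
    - [[0,0,0],[0,0,0],0]
    - [[0,0,0],[0,0,0],0]
    - [[0,0,0],[0,0,0],0]

```text
time_s: 13.1
tcp_pos: [0.4942, -0.2876, 0.0181]
ee_rot: [[-0.985, 0.172, -0.0], [0.172, 0.985, -0.0], [0.0, -0.0, -1.0]]
wrist_force: [1.1, -0.5, 1.1]
gripper_width: 0.336
gripper_force: 30.0
```

```bash
python3 go.py .585 .1939 .16
```

```text
t 13.1 tcp [ 0.4942 -0.2876  0.0181] y-axis deg 80.11 tilt [-0.0001 -0.0001] w 0.336 F 30.0 shift/0.5 [-0.0134  0.9798 -0.2838] mm 510
```

move_arm:
  series:
    - [[0,0,0],[0,0,-0.04],0]
    - [[0,0,0],[0,0,-0.084],0]
    - [[0,0,0],[0,0,-0.08],0]
    - [[0,0,0],[0,0,-0.08],0]
    - [[0,0,0],[-0.001,0.04,0],0]
    - [[0,0,0],[-0.001,0.08,0],0]
    - [[0,0,0],[-0.001,0.08,0],0]
    - [[0,0,0],[-0.001,0.08,0],0]
    - [[0,0,0],[-0.001,0.08,0],0]
    - [[0,0,0],[-0.001,0.08,0],0]
    - [[0,0,0],[-0.001,0.08,0],0]
    - [[0,0,0],[-0.001,0.08,0],0]

```text
time_s: 14.3
tcp_pos: [0.5492, 0.0091, 0.1595]
ee_rot: [[-0.985, 0.172, -0.001], [0.172, 0.985, 0.0], [0.001, -0.0, -1.0]]
wrist_force: [-0.0, -0.6, -1.4]
gripper_width: 0.334
gripper_force: 30.0
```

move_arm:
  series:
    - [[0,0,0],[-0.001,0.08,0],0]
    - [[0,0,0],[-0.001,0.08,0],0]
    - [[0,0,0],[-0.001,0.08,0],0]
    - [[0,0,0],[-0.001,0.08,0],0]
    - [[0,0,0],[-0.001,0.04,0],0]
    - [[0,0,0],[0,0.02,0],0]
    - [[0,0,0],[0,0,0],0]
    - [[0,0,0],[0,0,0],0]
    - [[0,0,0],[0,0,0],0]

```text
time_s: 15.2
tcp_pos: [0.5846, 0.1926, 0.1601]
ee_rot: [[-0.985, 0.174, -0.001], [0.174, 0.985, -0.0], [0.001, -0.0, -1.0]]
wrist_force: [0.3, -0.3, -2.2]
gripper_width: 0.337
gripper_force: 30.0
```

```bash
python3 go.py .585 .1939 .0403; python3 w.py socket2_mid .175
```

```text
t 15.2 tcp [0.5846 0.1926 0.1601] y-axis deg 80.01 tilt [-0.0006 -0.0003] w 0.337 F 30.0 shift/0.5 [-0.0005  0.0029  0.2396] mm 120
socket2_mid 0.8 [257.4 247.4] [0.5856 0.1924 0.175 ]
```

move_arm:
  series:
    - [[0,0,0],[0,0.002,0.04],0]
    - [[0,0,0],[0,0,0.07],0]
    - [[0,0,0],[0,0,0.06],0]
    - [[0,0,0],[0,0,0.04],0]
    - [[0,0,0],[0,0,0.02],0]
    - [[0,0,0],[0,0,0.005],0]
    - [[0,0,0],[0,0,0],0]
    - [[0,0,0],[0,0,0],0]
    - [[0,0,0],[0,0,0],0]
    - [[0,0,0],[0,0,0],0]

```text
time_s: 16.3
tcp_pos: [0.5854, 0.1954, 0.0435]
ee_rot: [[-0.985, 0.172, 0.001], [0.172, 0.985, 0.001], [-0.001, 0.001, -1.0]]
wrist_force: [0.1, -0.1, -1.8]
gripper_width: 0.341
gripper_force: 30.0
```

```bash
python3 go.py .585 .1939 .0403
```

```text
t 16.3 tcp [0.5854 0.1954 0.0435] y-axis deg 80.11 tilt [0.0015 0.0009] w 0.341 F 30.0 shift/0.5 [ 0.0004 -0.003   0.0064] mm 4
```

move_arm:
  series:
    - [[0,0,0],[0,-0.003,0.004],0]
    - [[0,0,0],[0,0,0.001],0]
    - [[0,0,0],[0,0,0],0]
    - [[0,0,0],[0,0,0],0]

```text
time_s: 16.7
tcp_pos: [0.5846, 0.1934, 0.0402]
ee_rot: [[-0.985, 0.172, -0.0], [0.172, 0.985, -0.0], [0.0, -0.0, -1.0]]
wrist_force: [-1.5, -1.4, 0.2]
gripper_width: 0.336
gripper_force: 30.0
```

move_arm:
  series:
    - [[0,0,0],[0,0,0],1]
    - [[0,0,0],[0,0,0],1]
    - [[0,0,0],[0,0,0],1]
    - [[0,0,0],[0,0,0],1]
    - [[0,0,0],[0,0,0],1]
    - [[0,0,0],[0,0,-0.03],1]
    - [[0,0,0],[0,0,-0.08],1]
    - [[0,0,0],[0,0,-0.08],1]
    - [[0,0,0],[0,0,-0.04],1]
    - [[0,0,0],[0,0,0],1]

```text
time_s: 17.7
tcp_pos: [0.5868, 0.1947, 0.1594]
ee_rot: [[-0.985, 0.171, 0.008], [0.171, 0.985, 0.004], [-0.007, 0.005, -1.0]]
wrist_force: [0.2, -0.3, 0.4]
gripper_width: 0.99
gripper_force: 0.0
```

```bash
python3 go.py .4475 -.1517 .15
```

```text
t 17.7 tcp [0.5868 0.1947 0.1594] y-axis deg 80.14 tilt [0.0076 0.0039] w 0.99 F 0.0 shift/0.5 [ 0.156  -0.7303  0.0139] mm 373
```

move_arm:
  series:
    - [[0,0,0],[0.008,-0.04,0],1]
    - [[0,0,0],[0.017,-0.08,0],1]
    - [[0,0,0],[0.017,-0.08,0],1]
    - [[0,0,0],[0.017,-0.08,0],1]
    - [[0,0,0],[0.017,-0.08,0],1]
    - [[0,0,0],[0.017,-0.08,0],1]
    - [[0,0,0],[0.017,-0.08,0],1]
    - [[0,0,0],[0.017,-0.08,0],1]
    - [[0,0,0],[0.017,-0.08,0],1]
    - [[0,0,0],[0.01,-0.05,0],1]
    - [[0,0,0],[0,0,0],1]
    - [[0,0,0],[0,0,0],1]

```text
time_s: 18.9
tcp_pos: [0.4456, -0.153, 0.1543]
ee_rot: [[-0.985, 0.173, -0.001], [0.173, 0.985, 0.0], [0.001, 0.0, -1.0]]
wrist_force: [0.2, -0.1, 0.0]
gripper_width: 1.0
gripper_force: 0.0
```

move_arm:
  series:
    - [[0,0,0],[0,0,0],1]
    - [[0,0,0],[0,0,0],1]

```text
time_s: 19.1
tcp_pos: [0.4465, -0.1519, 0.1548]
ee_rot: [[-0.985, 0.171, -0.0], [0.171, 0.985, 0.0], [0.0, 0.0, -1.0]]
wrist_force: [0.9, -0.4, 0.5]
gripper_width: 0.999
gripper_force: 0.0
```

```bash
python3 go.py .4475 -.1517 .022; python3 w.py socket3_mid .037
```

```text
t 19.1 tcp [ 0.4465 -0.1519  0.1548] y-axis deg 80.18 tilt [-0.0003  0.0001] w 0.999 F 0.0 shift/0.5 [-0.0019  0.0008  0.2656] mm 133
socket3_mid 0.88 [237.4  55.9] [ 0.3178 -0.1489  0.037 ]
socket3_mid 0.8 [258.7 191.6] [ 0.4498 -0.1517  0.037 ]
```

move_arm:
  series:
    - [[0,0,0],[-0.004,0,0.05],1]
    - [[0,0,0],[0,0,0.08],1]
    - [[0,0,0],[0,0,0.07],1]
    - [[0,0,0],[0,0,0.045],1]
    - [[0,0,0],[0,0,0.02],1]
    - [[0,0,0],[0,0,0],0.6]
    - [[0,0,0],[0,0,0],0.3]
    - [[0,0,0],[0,0,0],0]
    - [[0,0,0],[0,0,0],0]
    - [[0,0,0],[0,0,0],0]
    - [[0,0,0],[0,0,0],0]
    - [[0,0,0],[0,0,0],0]

```text
time_s: 20.4
tcp_pos: [0.4483, -0.1531, 0.0228]
ee_rot: [[-0.985, 0.172, 0.001], [0.172, 0.985, 0.0], [-0.001, 0.0, -1.0]]
wrist_force: [0.2, 4.5, 3.3]
gripper_width: 0.445
gripper_force: 3.0
```

move_arm:
  series:
    - [[0,0,0],[0,0,0],0]
    - [[0,0,0],[0,0,0],0]
    - [[0,0,0],[0,0,0],0]

```text
time_s: 20.7
tcp_pos: [0.4484, -0.153, 0.0228]
ee_rot: [[-0.985, 0.172, 0.0], [0.172, 0.985, -0.0], [-0.0, 0.0, -1.0]]
wrist_force: [0.1, 1.8, 4.0]
gripper_width: 0.429
gripper_force: 30.0
```

```bash
python3 go.py .5065 .2076 .16
```

```text
t 20.7 tcp [ 0.4484 -0.153   0.0228] y-axis deg 80.11 tilt [ 0.0004 -0.    ] w 0.429 F 30.0 shift/0.5 [ 0.0092  0.7305 -0.2744] mm 390
```

move_arm:
  series:
    - [[0,0,0],[0,0,-0.04],0]
    - [[0,0,0],[0,0,-0.08],0]
    - [[0,0,0],[0,0,-0.08],0]
    - [[0,0,0],[0,0,-0.075],0]
    - [[0,0,0],[0,0.04,0],0]
    - [[0,0,0],[0.001,0.08,0],0]
    - [[0,0,0],[0.001,0.08,0],0]
    - [[0,0,0],[0.001,0.08,0],0]
    - [[0,0,0],[0.001,0.08,0],0]
    - [[0,0,0],[0.001,0.08,0],0]
    - [[0,0,0],[0.001,0.08,0],0]
    - [[0,0,0],[0.001,0.08,0],0]

```text
time_s: 21.9
tcp_pos: [0.4952, 0.1442, 0.1588]
ee_rot: [[-0.985, 0.172, -0.003], [0.172, 0.985, -0.001], [0.002, -0.001, -1.0]]
wrist_force: [1.5, -0.6, -3.6]
gripper_width: 0.429
gripper_force: 30.0
```

move_arm:
  series:
    - [[0,0,0],[0.001,0.07,0],0]
    - [[0,0,0],[0.001,0.04,0],0]
    - [[0,0,0],[0.001,0.02,0],0]
    - [[0,0,0],[0,0,0],0]
    - [[0,0,0],[0,0,0],0]
    - [[0,0,0],[0,0,0],0]
    - [[0,0,0],[0,0,0],0]

```text
time_s: 22.6
tcp_pos: [0.5058, 0.2062, 0.1602]
ee_rot: [[-0.985, 0.173, -0.0], [0.173, 0.985, -0.0], [0.0, -0.0, -1.0]]
wrist_force: [-0.0, -0.0, -3.3]
gripper_width: 0.431
gripper_force: 30.0
```

```bash
python3 go.py .5065 .2076 .045; python3 w.py socket3_mid .174;  python3 w.py place_a_floor .025; python3 -c "
from h import *
save(r.capture('wrist'),'w4.png')"
```

```text
t 22.6 tcp [0.5058 0.2062 0.1602] y-axis deg 80.02 tilt [-0.0001 -0.    ] w 0.431 F 30.0 shift/0.5 [-0.0009  0.003   0.2304] mm 115
socket3_mid 0.61 [261.9 247.5] [0.5079 0.2083 0.174 ]
place_a_floor 0.69 [258.5 245.9] [0.574  0.1952 0.025 ]
```

View pics/w4.png

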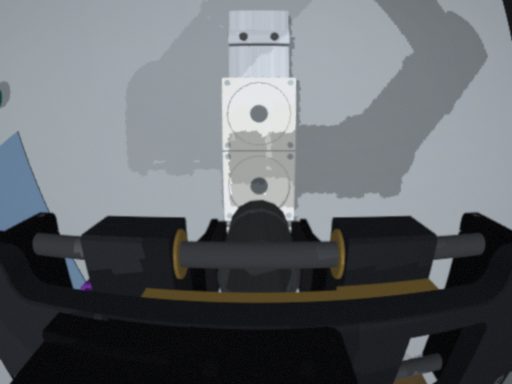

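Held S3 is at (260,247). Hub P3 shows at (259,185) and P4 at (258,113).

```bash
python3 - <<'E'
from h import *
c=r.capture("wrist")
for p in((259,185.5),(258.5,113.5)): print(atz(c,*p,.025,True).round(4))
E
```

```text
[0.5073 0.208  0.025 ]
[0.4351 0.2202 0.025 ]
```

move_arm:
  series:
    - [[0,0,0],[0,0.002,0.04],0]
    - [[0,0,0],[0,0,0.07],0]
    - [[0,0,0],[0,0,0.06],0]
    - [[0,0,0],[0,0,0.035],0]
    - [[0,0,0],[0,0,0.015],0]
    - [[0,0,0],[0,0,0.004],0]
    - [[0,0,0],[0,0,0],0]
    - [[0,0,0],[0,0,0],0]
    - [[0,0,0],[0,0,0],0]
    - [[0,0,0],[0,0,0],0]

```text
time_s: 23.9
tcp_pos: [0.5065, 0.2086, 0.0489]
ee_rot: [[-0.985, 0.172, 0.001], [0.172, 0.985, 0.001], [-0.001, 0.001, -1.0]]
wrist_force: [-0.4, 0.6, -3.8]
gripper_width: 0.434
gripper_force: 30.0
```

```bash
python3 go.py .5065 .2073 .0448
```

```text
t 23.9 tcp [0.5065 0.2086 0.0489] y-axis deg 80.11 tilt [0.0013 0.001 ] w 0.434 F 30.0 shift/0.5 [-0.0005 -0.0026  0.0081] mm 4
```

move_arm:
  series:
    - [[0,0,0],[0,-0.002,0.005],0]
    - [[0,0,0],[0,0,0.002],0]
    - [[0,0,0],[0,0,0],0]
    - [[0,0,0],[0,0,0],0]

```text
time_s: 24.3
tcp_pos: [0.5059, 0.2072, 0.0448]
ee_rot: [[-0.985, 0.172, -0.0], [0.172, 0.985, -0.0], [0.0, -0.0, -1.0]]
wrist_force: [-1.7, -0.2, 0.8]
gripper_width: 0.432
gripper_force: 30.0
```

Contact with the floor; release.

move_arm:
  series:
    - [[0,0,0],[0,0,0],1]
    - [[0,0,0],[0,0,0],1]
    - [[0,0,0],[0,0,0],1]
    - [[0,0,0],[0,0,0],1]
    - [[0,0,0],[0,0,0],1]
    - [[0,0,0],[0,0,-0.03],1]
    - [[0,0,0],[0,0,-0.08],1]
    - [[0,0,0],[0,0,-0.08],1]
    - [[0,0,0],[0,0,-0.05],1]
    - [[0,0,0],[0,0,0],1]
    - [[0,0,0],[0,0,0],1]

```text
time_s: 25.4
tcp_pos: [0.5058, 0.2074, 0.1648]
ee_rot: [[-0.985, 0.172, 0.0], [0.172, 0.985, 0.001], [-0.0, 0.001, -1.0]]
wrist_force: [-0.1, 0.3, -0.6]
gripper_width: 0.999
gripper_force: 0.0
```

```bash
python3 go.py .597 -.1315 .165
```

```text
t 25.4 tcp [0.5058 0.2074 0.1648] y-axis deg 80.09 tilt [0.0005 0.001 ] w 0.999 F 0.0 shift/0.5 [-0.2964 -0.6363 -0.001 ] mm 351
```

move_arm:
  series:
    - [[0,0,0],[-0.016,-0.036,0],1]
    - [[0,0,0],[-0.035,-0.075,0],1]
    - [[0,0,0],[-0.035,-0.075,0],1]
    - [[0,0,0],[-0.035,-0.075,0],1]
    - [[0,0,0],[-0.035,-0.075,0],1]
    - [[0,0,0],[-0.035,-0.075,0],1]
    - [[0,0,0],[-0.035,-0.075,0],1]
    - [[0,0,0],[-0.035,-0.075,0],1]
    - [[0,0,0],[-0.035,-0.075,0],1]
    - [[0,0,0],[0,0,0],1]
    - [[0,0,0],[0,0,0],1]
    - [[0,0,0],[0,0,0],1]

```text
time_s: 26.6
tcp_pos: [0.5963, -0.1307, 0.1633]
ee_rot: [[-0.985, 0.171, -0.002], [0.171, 0.985, 0.0], [0.002, -0.0, -1.0]]
wrist_force: [0.9, 1.2, 0.4]
gripper_width: 0.995
gripper_force: 0.0
```

```bash
python3 go.py .597 -.1315 .026; python3 w.py socket4_mid .041; python3 -c "
from h import *
save(r.capture('wrist'),'w5.png')"
```

```text
t 26.6 tcp [ 0.5963 -0.1307  0.1633] y-axis deg 80.13 tilt [-0.0024  0.0003] w 0.995 F 0.0 shift/0.5 [-0.0022 -0.0014  0.2746] mm 137
socket4_mid 0.9 [324.6 303. ] [ 0.7465 -0.0776  0.041 ]
socket4_mid 0.78 [258.  192.2] [ 0.601  -0.1314  0.041 ]
socket4_mid 0.75 [500.8 195.6] [0.6592 0.1767 0.041 ]
```

View pics/w5.png

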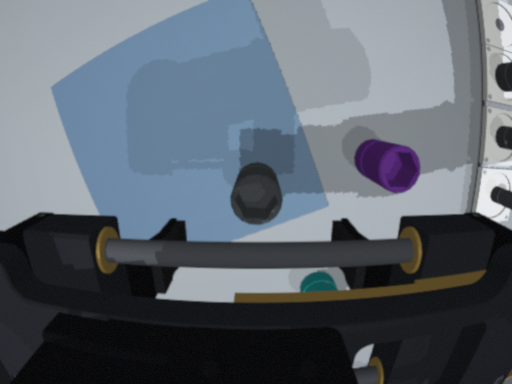

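S4 at (257,192) stands ahead of and centred between the fingers. The purple one is at (388,165).

move_arm:
  series:
    - [[0,0,0],[-0.006,-0.001,0.05],1]
    - [[0,0,0],[0,0,0.08],1]
    - [[0,0,0],[0,0,0.07],1]
    - [[0,0,0],[0,0,0.045],1]
    - [[0,0,0],[0,0,0.029],1]
    - [[0,0,0],[0,0,0],0.8]
    - [[0,0,0],[0,0,0],0.6]
    - [[0,0,0],[0,0,0],0.4]
    - [[0,0,0],[0,0,0],0]
    - [[0,0,0],[0,0,0],0]
    - [[0,0,0],[0,0,0],0]
    - [[0,0,0],[0,0,0],0]

```text
time_s: 27.95
tcp_pos: [0.6002, -0.1325, 0.0282]
ee_rot: [[-0.985, 0.172, 0.001], [0.172, 0.985, -0.0], [-0.001, -0.0, -1.0]]
wrist_force: [-1.0, -0.4, 2.9]
gripper_width: 0.521
gripper_force: 30.0
```

move_arm:
  series:
    - [[0,0,0],[0,0,0],0]
    - [[0,0,0],[0,0,0],0]
    - [[0,0,0],[0,0,0],0]

```text
time_s: 28.25
tcp_pos: [0.6002, -0.1325, 0.0282]
ee_rot: [[-0.985, 0.172, 0.001], [0.172, 0.985, -0.0], [-0.001, -0.0, -1.0]]
wrist_force: [-1.5, 0.1, 6.7]
gripper_width: 0.524
gripper_force: 30.0
```

```bash
python3 go.py .433 .2204 .165
```

```text
t 28.25 tcp [ 0.6002 -0.1325  0.0282] y-axis deg 80.11 tilt [ 0.0006 -0.0003] w 0.524 F 30.0 shift/0.5 [ 0.4504  0.6379 -0.2741] mm 414
```

move_arm:
  series:
    - [[0,0,0],[0,0,-0.04],0]
    - [[0,0,0],[0,0,-0.08],0]
    - [[0,0,0],[0,0,-0.08],0]
    - [[0,0,0],[0,0,-0.075],0]
    - [[0,0,0],[0.02,0.03,0],0]
    - [[0,0,0],[0.045,0.064,0],0]
    - [[0,0,0],[0.045,0.064,0],0]
    - [[0,0,0],[0.045,0.064,0],0]
    - [[0,0,0],[0.045,0.064,0],0]
    - [[0,0,0],[0.045,0.064,0],0]
    - [[0,0,0],[0.045,0.064,0],0]
    - [[0,0,0],[0.045,0.064,0],0]

```text
time_s: 29.45
tcp_pos: [0.4732, 0.1329, 0.1627]
ee_rot: [[-0.985, 0.173, -0.004], [0.173, 0.985, -0.001], [0.004, -0.002, -1.0]]
wrist_force: [0.1, 0.7, -3.9]
gripper_width: 0.523
gripper_force: 30.0
```

move_arm:
  series:
    - [[0,0,0],[0.045,0.064,0],0]
    - [[0,0,0],[0.045,0.064,0],0]
    - [[0,0,0],[0.025,0.03,0],0]
    - [[0,0,0],[0,0,0],0]
    - [[0,0,0],[0,0,0],0]
    - [[0,0,0],[0,0,0],0]
    - [[0,0,0],[0,0,0],0]

```text
time_s: 30.15
tcp_pos: [0.4329, 0.2186, 0.1645]
ee_rot: [[-0.985, 0.173, -0.001], [0.173, 0.985, -0.001], [0.001, -0.001, -1.0]]
wrist_force: [0.2, -0.5, -4.5]
gripper_width: 0.522
gripper_force: 30.0
```

```bash
python3 go.py .433 .2204 .0503; python3 w.py socket4_mid .178; python3 - <<'E'
from h import *
c=r.capture("side");save(c,"s2.png")
c=r.capture("scene");save(c,"c2.png")
E
```

```text
t 30.15 tcp [0.4329 0.2186 0.1645] y-axis deg 80.02 tilt [-0.001  -0.0007] w 0.522 F 30.0 shift/0.5 [2.000e-04 3.700e-03 2.283e-01] mm 114
```

View pics/s2.png

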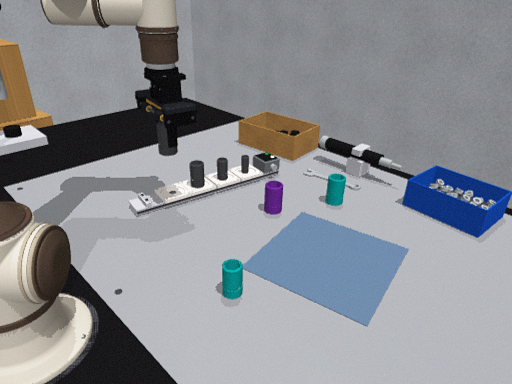

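S1, S2 and S3 stand in their places at (245,163), (222,168) and (197,173). S4 is held above the last place. Lowering S4.

move_arm:
  series:
    - [[0,0,0],[0,0.002,0.04],0]
    - [[0,0,0],[0,0,0.07],0]
    - [[0,0,0],[0,0,0.06],0]
    - [[0,0,0],[0,0,0.035],0]
    - [[0,0,0],[0,0,0.015],0]
    - [[0,0,0],[0,0,0.002],0]
    - [[0,0,0],[0,0,0],0]
    - [[0,0,0],[0,0,0],0]
    - [[0,0,0],[0,0,0],0]
    - [[0,0,0],[0,0,0],0]

```text
time_s: 31.35
tcp_pos: [0.4335, 0.2209, 0.0548]
ee_rot: [[-0.985, 0.172, 0.001], [0.172, 0.985, 0.001], [-0.001, 0.001, -1.0]]
wrist_force: [0.5, -0.2, -3.6]
gripper_width: 0.523
gripper_force: 30.0
```

```bash
python3 go.py .433 .2204 .0502
```

```text
t 31.35 tcp [0.4335 0.2209 0.0548] y-axis deg 80.11 tilt [0.0011 0.0011] w 0.523 F 30.0 shift/0.5 [ 0.0007 -0.0011  0.0091] mm 5
```

move_arm:
  series:
    - [[0,0,0],[0,-0.001,0.006],0]
    - [[0,0,0],[0,0,0.002],0]
    - [[0,0,0],[0,0,0],0]
    - [[0,0,0],[0,0,0],0]

```text
time_s: 31.75
tcp_pos: [0.433, 0.22, 0.0502]
ee_rot: [[-0.985, 0.172, -0.0], [0.172, 0.985, -0.0], [0.0, -0.0, -1.0]]
wrist_force: [-1.0, -1.0, -0.2]
gripper_width: 0.528
gripper_force: 30.0
```

move_arm:
  series:
    - [[0,0,0],[0,0,0],1]
    - [[0,0,0],[0,0,0],1]
    - [[0,0,0],[0,0,0],1]
    - [[0,0,0],[0,0,0],1]
    - [[0,0,0],[0,0,0],1]
    - [[0,0,0],[0,0,0],1]
    - [[0,0,0],[0,0,-0.03],1]
    - [[0,0,0],[0,0,-0.08],1]
    - [[0,0,0],[0,0,-0.08],1]
    - [[0,0,0],[0,0,-0.08],1]
    - [[0,0,0],[0,0,0],1]

```text
time_s: 32.85
tcp_pos: [0.436, 0.2223, 0.191]
ee_rot: [[-0.985, 0.171, 0.01], [0.171, 0.985, 0.008], [-0.009, 0.01, -1.0]]
wrist_force: [0.8, 0.3, 0.2]
gripper_width: 1.0
gripper_force: 0.0
```

move_arm:
  series:
    - [[0,0,0],[-0.04,-0.04,-0.03],1]
    - [[0,0,0],[-0.04,-0.06,-0.03],1]
    - [[0,0,0],[-0.04,-0.06,-0.03],1]
    - [[0,0,0],[-0.04,-0.06,0],1]
    - [[0,0,0],[-0.04,-0.06,0],1]
    - [[0,0,0],[0,-0.06,0],1]
    - [[0,0,0],[0,-0.06,0],1]
    - [[0,0,0],[0,0,0],1]
    - [[0,0,0],[0,0,0],1]
    - [[0,0,0],[0,0,0],1]

```text
time_s: 33.85
tcp_pos: [0.4973, 0.0063, 0.2297]
ee_rot: [[-0.985, 0.171, -0.0], [0.171, 0.985, 0.0], [0.0, 0.0, -1.0]]
wrist_force: [0.0, -0.4, 0.3]
gripper_width: 1.0
gripper_force: 0.0
```

```bash
python3 - <<'E'
from m import *
from scipy.optimize import minimize
C={k:r.capture(k) for k in("scene","side","wrist")}
for k,c in C.items(): save(c,"f_"+k+".png")
P=[(.6615,.180),(.585,.1939),(.5065,.2077),(.433,.2204)];R_=[.011,.015,.019,.023];H=[.052,.06,.068,.076]
def proj(c,P):
    q=(P-np.array(c["origin"]))@np.array(c["orientation"]);return np.c_[c["cx"]+c["fx"]*q[:,0]/-q[:,2],c["cy"]-c["fy"]*q[:,1]/-q[:,2]]
t=np.linspace(0,2*np.pi,40)
for i in range(4):
    x,y=P[i];out=[]
    for cam in("scene","side"):
        c=C[cam];g=c["img"].max(2)
        def hull(x,y,R=R_[i],h=H[i]):
            Q=np.r_[np.c_[x+R*np.cos(t),y+R*np.sin(t),0*t+.027],np.c_[x+R*np.cos(t),y+R*np.sin(t),0*t+.025+h]]
            m=np.zeros((384,512),np.uint8);cv2.fillConvexPoly(m,cv2.convexHull((proj(c,Q)*16).astype(np.float32)).round().astype(np.int32),255,cv2.LINE_AA,4);return m/255.
        near=hull(x,y,R_[i]+.008,H[i]+.004)>0
        d=((g<110)&near).astype(float)
        o=minimize(lambda p:((hull(x+p[0]/100,y+p[1]/100)-d)**2).sum(),[0,0],method="Nelder-Mead",options=dict(initial_simplex=[[0,0],[.6,0],[0,.6]]))
        out+=[np.round([x+o.x[0]/100,y+o.x[1]/100],4).tolist(),round(o.fun/d.sum(),2)]
    print(i+1,P[i],out)
a=[cv2.resize(cv2.imread("pics/f_scene.png")[140:300,290:420],None,fx=3,fy=3,interpolation=2),cv2.resize(cv2.imread("pics/f_side.png")[130:230,120:260],(390,480*390//390*0+279),interpolation=2)]
a[1]=cv2.copyMakeBorder(a[1],0,480-279,0,0,cv2.BORDER_CONSTANT)
cv2.imwrite("pics/final.png",np.hstack(a))
E
```

```text
1 (0.6615, 0.18) [[0.6462, 0.182], np.float64(0.32), [0.6607, 0.1788], np.float64(0.41)]
2 (0.585, 0.1939) [[0.5716, 0.1947], np.float64(0.27), [0.5848, 0.1949], np.float64(0.23)]
3 (0.5065, 0.2077) [[0.5006, 0.2077], np.float64(0.21), [0.5038, 0.2059], np.float64(0.19)]
4 (0.433, 0.2204) [[0.4349, 0.2211], np.float64(0.08), [0.43, 0.2208], np.float64(0.13)]
```

View pics/final.png

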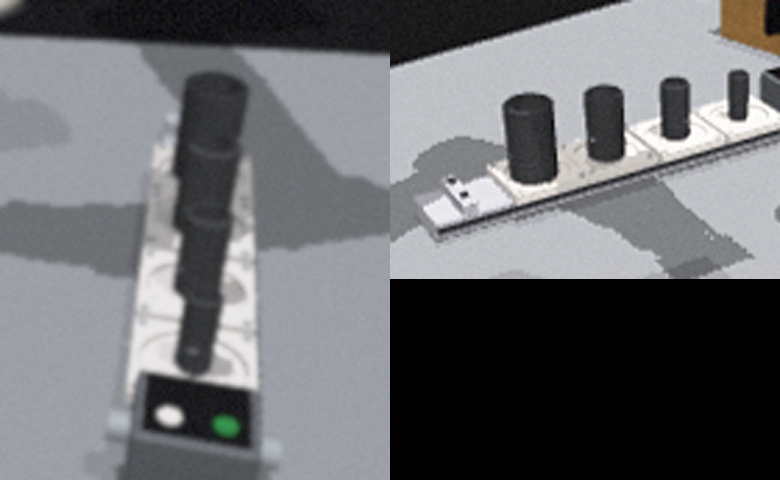

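View pics/f_wrist.png

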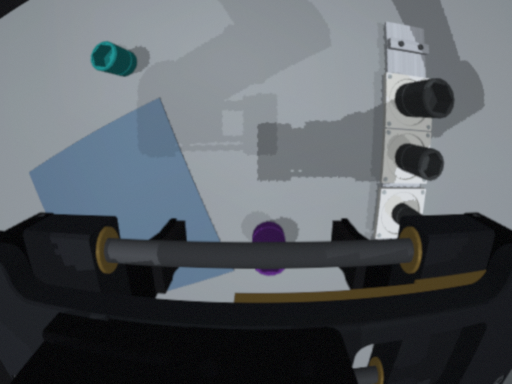

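All four sockets stand upright in their recesses and increase in size away from the connector. The gripper is clear of them, so I'm handing in.

```bash
python3 -c "
from station import r
print(r.finish_job())"
```

```text
the job is handed in; nothing more can be done
None
```

All four sockets are upright in the tray, smallest next to the connector box and largest at the far end, released and handed in at about 34 s; the last pictures show them centred, though neighbouring sockets in view kept me from measuring the first three precisely.

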